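Make up the tape-and-roller kit and the measuring kit

ROBOT

A 6-joint arm with a two-finger parallel gripper is mounted at the origin on a cart in front of the work surface, level with it; the furniture and walls round the work are solid. World frame = base frame: x ahead of the robot, y to its left, z up, the work surface at z = 0. Lengths are in m, angles in degrees, forces in N, time in s.
With the tool pointing down it reaches from about 0.35 to 0.85 m from the base axis. Payload 8.1 kg.
Tool frame: the origin (TCP) lies midway between the tips of the shut fingers; the grasp point (between the pads) lies 19 mm behind it; z points along the fingers, y is the line along which they close (so a half turn about z gives the same grasp; the last joint's range is limited). The gripper opens to 93 mm and grips with 3 to 60 N. Pads are 15 mm wide; open, the fingers measure 128 mm over their backs; the gripper's body (75 mm by 188 mm) begins 65 mm behind the grasp point.
Start: joints at [69.935, 7.471, 85.268, -0, 87.261, -4.893], TCP at [0.157, 0.579, 0.219] pointing down, gripper open.
Joint ranges: [-169.43, 169.43], [-51.17, 129.36], [1.28, 143.12], [-76.62, 256.62], [0, 156.53], [-152.29, 152.29]. Speed limits (degrees/s): [136.94, 136.94, 159.86, 180, 180, 180].

INTERFACE

Orientations are given as [roll, pitch, yaw] about the fixed x, y, z axes, in that order (R = Rz(yaw) Ry(pitch) Rx(roll)).
In Python, from bench import * gives the robot as it stands. The module is installed in compiled form; this text tells all that it offers.
- The arm moves only by the shell command python3 -m crank 'ROWS' [OPENING] [FORCE]. ROWS is JSON, a list of rows, each a list of 2 entries, a list of its own where there are three numbers: the shift along the tool's x, y, z each as a share of 0.02 m, from -1 to 1, then the turn, a rotation vector about the tool's x, y, z each as a share of 5 degrees, from -1 to 1. In form: [[[tx, ty, tz], [wx, wy, wz]], ...]. A call has 1 to 8 rows; each row shifts and turns the commanded pose from where the row before left it, along the tool's axes as they then stand; what a row does not reach is not made up. A row lasts 1/12 s, in which the tool goes at most 41.7 mm and 7.16 degrees, less where a joint would pass 70% of its speed; a pose out of reach is approached as far as the arm can. A call with a number of a shift or a turn outside -1 to 1 is refused whole. A call with a gripper value outside its range is refused whole. OPENING is the opening, from -1 (shut) to 1 (fully open), so that 0 is half open, set as the call begins (- or left out, the last holds). The fingers move at their own pace and stop on an object; FORCE is the grip in N (left out, the last holds). Time passes only in rows, so rows that do not move let the fingers close. It gives the time, the measured TCP pose, the force, the opening and the grip force at its end, in the units of the state.
- get_state(): the state, without advancing time (a new reading comes with each control period).
- grab_frame(name): name is "side" or "top"; returns a dict with "img" (400x640x3 uint8, red, green, blue), "fx", "fy", "cx", "cy" (pixels), "extrinsics" (4x4, takes a point from camera to world coordinates). Camera axes: x right, y up, looking along -z (the intrinsics and any distortion apply to the point x, -y, -z); pixel columns grow to the right and rows downward; lengths in m; the calibration is good to about 2 mm. A picture is of the moment at which its call begins. There is no depth.
- close_job(): hands the job in; it is judged then, once.
Trained networks look in the newest picture that a camera, given by its name, has taken for a name from the list of things; names that differ only in an ending like _2 or _b are one class to them, and where a whole thing is asked for, a point or a joint stands for the part that bears it (a point fixed in the world has none). Each returns a list of dicts, best first, with "score" (0 to 1); they miss things now and then, are a little off and sometimes report something else, mostly with a low value. They report only what shows in the picture. A call takes as long as a camera call. They do not tell look-alikes from the thing itself.
- find_in(camera, name): "box" ([centre column, centre row, width, height] in pixels, round what is visible of it).
- landmark_of(camera, name): "centre" ([column, row] in pixels: a listed point, or the origin of a listed thing).
The state is a dict: "t": time; "joint_pos": joint angles; "qvel": joint speeds; "effort": joint torques, N m; "position": TCP position; "orientation": TCP orientation; "ft_force": force on the tool from outside, world axes, zero at the start; "moment": the same for the moment, N m; "width": finger opening in m; "gripper_force": force on a finger pad.
Only numpy, scipy, OpenCV 4.12 (cv2) and the standard library are available. Lean on these libraries where they do the work, as an engineer would, in place of code of your own. Each camera call takes 0.05 s, during which the arm holds its last target. There are 200 camera calls.

TASK

Make up two kits from the stock in front of the label printer: the roll of electrical tape, the flanged roller and the glue stick go into the tray with three bays, and the small pale carton and the tape measure into the tray with two bays. Set one thing in the middle of each bay (any bay of the right tray), upright as it stood, flat on the bay's floor and released, the carton and the tape measure lengthwise along the tray. Leave the roll of labels and the large brown carton where they are.

Things in the scene. Friction and masses are not known exactly. Their poses are not given: they have to be found in the camera images.
- tray_three: low aluminium kit tray with three equal square bays in a row, 86 x 250 x 10 mm, fixed to the worktop. Origin: centre of its underside, at the worktop; y runs along the row of bays, x across it, z up. Bay centres at y = -82, 0 and +82 mm (x = 0); each bay 78 x 78 mm inside; floor 4 mm thick, walls and dividers 4 mm thick, their tops 10 mm above the worktop (6 mm above the bays' floors)
- tray_two: low aluminium kit tray with two equal oblong bays in a row, 86 x 220 x 10 mm, fixed to the worktop. Origin: centre of its underside, at the worktop; y runs along the row of bays, x across it, z up. Bay centres at y = -54 and +54 mm (x = 0); each bay 78 mm in x by 104 mm in y inside; floor 4 mm thick, walls and dividers 4 mm thick, their tops 10 mm above the worktop (6 mm above the bays' floors)
- elec_tape_center (a point): roll of black electrical tape lying flat, 57 mm diameter, 19 mm high; grip it across the outside. It stands in the row of stock in front of the printer (another black roll, at the far left behind the mug and the scanner, belongs to the room: leave it). Point: its centre, half-way up (9.5 mm); z up
- roller_center (a point): grey plastic flanged roller standing on end, 50 mm diameter over its two flanges (each 10 mm high; waist 40 mm diameter between them), 44 mm high, bore with a steel bush on top. Point: its centre, half-way up (22 mm); z up
- glue_stick_center (a point): white glue stick with a red upper part, standing upright, 28 to 30 mm diameter, 95 mm high. Point: its centre, half-way up (47.5 mm); z up
- small_carton_center (a point): small pale parts carton with a brown tape strip, 60 x 85 x 35 mm (x, y, z), the smaller of the two cartons; grip it across the 60 mm. Point: its centre, half-way up (17.5 mm); y along its 85 mm length, z up
- tape_measure_center (a point): teal tape measure standing upright on its edge, 40 x 91 x 67 mm (x, y, z) with its nose; the case to grip is 36 mm thick in x and reaches from y = -27 to +45 mm (the nose is at -y). Point: centre of the whole, half-way up (33.5 mm); y along its length, z up
- label_roll_center (a point): roll of white blank labels, 68 mm diameter, 45 mm high, standing in the row of stock: leave it alone. Point: its centre, half-way up
- large_carton_center (a point): large brown parts carton, 66 x 110 x 50 mm, left of the trays: leave it alone. Point: its centre, half-way up
Things that resemble listed ones, but are neither listed nor needed, are in the scene too. Of the things that look like the part that bears elec_tape_center, the larger one is meant.

How it is judged (in metres and radians):
At the end, for the whole second after the job is handed in: tape, roller and glue stick each in a bay of the three-bay tray, small carton and tape measure each in a bay of the two-bay tray, within 15 mm of the bay centre in x and y, within 3 mm of its floor, upright to 0.12 rad, the last two lengthwise to 0.3 rad; at rest, released ((y of elec_tape_center in the frame of tray_three between -0.097 and -0.067 m or y of elec_tape_center in the frame of tray_three between -0.015 and 0.015 m or y of elec_tape_center in the frame of tray_three between 0.067 and 0.097 m) and x of elec_tape_center in the frame of tray_three between -0.015 and 0.015 m and z of elec_tape_center in the frame of tray_three below 0.0165 m and angle between each of elec_tape_center, roller_center, glue_stick_center, small_carton_center, tape_measure_center's own z axis and vertical below 0.12 rad and linear speed of each of elec_tape, roller, glue_stick, small_carton, tape_measure below 0.02 m/s and (y of roller_center in the frame of tray_three between -0.097 and -0.067 m or y of roller_center in the frame of tray_three between -0.015 and 0.015 m or y of roller_center in the frame of tray_three between 0.067 and 0.097 m) and x of roller_center in the frame of tray_three between -0.015 and 0.015 m and z of roller_center in the frame of tray_three below 0.029 m and (y of glue_stick_center in the frame of tray_three between -0.097 and -0.067 m or y of glue_stick_center in the frame of tray_three between -0.015 and 0.015 m or y of glue_stick_center in the frame of tray_three between 0.067 and 0.097 m) and x of glue_stick_center in the frame of tray_three between -0.015 and 0.015 m and z of glue_stick_center in the frame of tray_three below 0.0545 m and (y of small_carton_center in the frame of tray_two between -0.069 and -0.039 m or y of small_carton_center in the frame of tray_two between 0.039 and 0.069 m) and x of small_carton_center in the frame of tray_two between -0.015 and 0.015 m and z of small_carton_center in the frame of tray_two below 0.0245 m and angle between the y axis of each of small_carton_center, tape_measure_center and the y axis of tray_two, either way round below 0.3 rad and (y of tape_measure_center in the frame of tray_two between -0.069 and -0.039 m or y of tape_measure_center in the frame of tray_two between 0.039 and 0.069 m) and x of tape_measure_center in the frame of tray_two between -0.015 and 0.015 m and z of tape_measure_center in the frame of tray_two below 0.0405 m); the robot touches nothing.
It fails at once if the roll of labels is pushed away or toppled (distance of label_roll_center from where it was at the start of the episode above 0.03 m or angle between label_roll_center's own z axis and vertical above 0.5 rad).
It fails at once if the large brown carton is pushed away (distance of large_carton_center from where it was at the start of the episode above 0.03 m).
It also fails if it takes over 112 s, if anything falls off the work surface, if the arm or the gripper's body presses on something with over 40 N, if the wrist force passes 120 N, or if a joint passes its speed limit or range.

## Working session

There is one attempt and no reset: what is moved stays moved. The work goes in short steps, Python scripts to look and compute and a shell command to move; the robot and the scene stay as the last step left them, time stands still between calls to the robot, and variables do not carry over. Pictures are saved under pics/ and viewed, at most 14 in all, crops included, and the job is handed in when it is done.

```bash
mkdir -p pics
python3 - <<'E'
from bench import *
import cv2
for c in("top","side"):
    f=grab_frame(c); cv2.imwrite(f"pics/{c}0.png",f["img"][:,:,::-1]); print(c,f["fx"],f["fy"],f["cx"],f["cy"],f["extrinsics"],[k for k in f])
    for n in "tray_three tray_two elec_tape_center roller_center glue_stick_center small_carton_center tape_measure_center label_roll_center large_carton_center".split():
        print(n,[(l["centre"],round(l["score"],2)) for l in landmark_of(c,n)][:3],[(b["box"],round(b["score"],2)) for b in find_in(c,n)][:2])
print(get_state())
E
```

```text
top 502.7788339357737 502.7788339357737 317.08093074679533 200.71937120054466 [[ 0.00481054  0.99266932 -0.12076623  0.3789442 ]
 [-0.99978333  0.00722022  0.01952361  0.20580517]
 [ 0.02025245  0.12064615  0.99248897  1.33308497]
 [ 0.          0.          0.          1.        ]] ['img', 'fx', 'fy', 'cx', 'cy', 'extrinsics']
tray_three [([291.7, 231.4], 0.75)] [([292.4, 232.4, 97.7, 35.4], 0.96)]
tray_two [([419.9, 228.9], 0.66), ([221.0, 196.4], 0.63)] [([420.2, 228.0, 83.8, 43.4], 0.63)]
elec_tape_center [([268.9, 184.5], 0.51), ([220.5, 237.6], 0.48)] [([266.4, 184.8, 18.5, 20.7], 0.79), ([420.8, 227.1, 85.7, 46.7], 0.37)]
roller_center [([449.4, 166.1], 0.69)] [([448.7, 168.8, 18.8, 15.6], 0.64)]
glue_stick_center [([311.0, 167.9], 0.72)] []
small_carton_center [([407.4, 171.1], 0.6)] [([406.7, 170.7, 32.2, 26.2], 0.71)]
tape_measure_center [([222.0, 197.4], 0.55)] [([222.7, 200.6, 40.5, 23.0], 0.62)]
label_roll_center [([361.3, 165.4], 0.85)] [([361.5, 167.9, 25.7, 31.1], 0.73), ([419.9, 229.5, 91.8, 48.8], 0.49)]
large_carton_center [([174.3, 239.6], 0.7), ([220.9, 198.5], 0.
[... 1225 characters left out ...]
290.1, 47.0, 54.9], 0.55)]
{'t': 1.9, 'joint_pos': array([ 6.99361613e+01,  7.47294133e+00,  8.52661167e+01, -5.04224965e-05,
        8.72615711e+01, -4.89305183e+00]), 'qvel': array([-0.02446395, -0.0380462 ,  0.03430465,  0.04109117,  0.01387952,
       -0.01320717]), 'effort': array([-1.61855123e-04, -5.59739792e+01, -4.92043591e+01,  7.68629112e-02,
        2.25872872e-02,  3.38245059e-05]), 'position': array([0.15700134, 0.57910783, 0.21863285]), 'orientation': array([-1.79999369e+02, -3.48714323e-06,  1.64829216e+02]), 'ft_force': array([ 0.43790837, -0.46604142,  0.56167414]), 'moment': array([-0.04471238, -0.02154887, -0.04656115]), 'gripper_force': 0.0, 'width': 0.09314461549186039}
```

View picture.

Run:
```python
import cv2
a=cv2.imread("pics/top0.png")[120:280,130:490]; cv2.imwrite("pics/t1.png",cv2.resize(a,None,fx=2.2,fy=2.2,interpolation=2))
a=cv2.imread("pics/side0.png")[110:330,250:420]; cv2.imwrite("pics/s1.png",cv2.resize(a,None,fx=2.7,fy=2.7,interpolation=2))
```

```text
(no output)
```

View pics/t1.png

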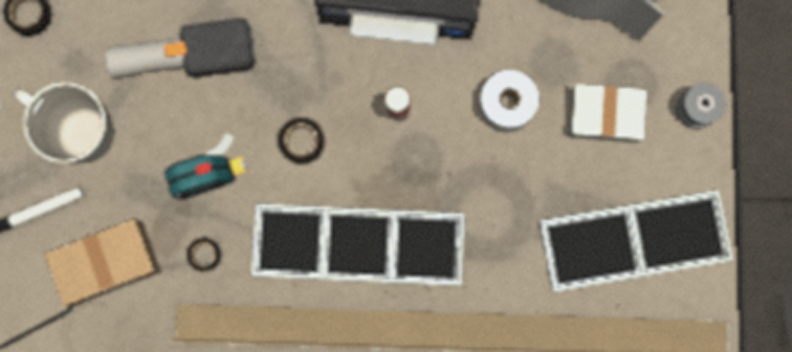

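View pics/s1.png

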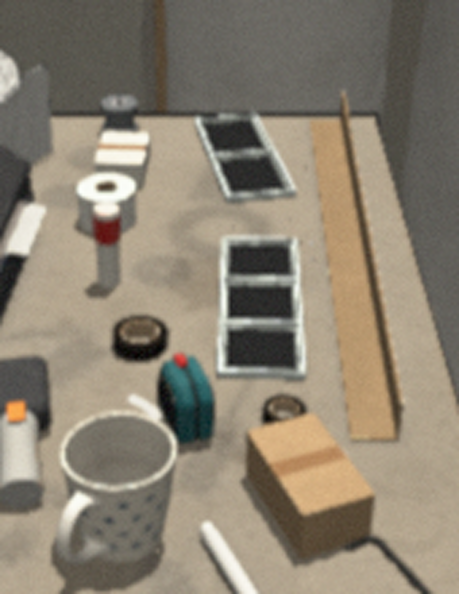

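View pics/top0.png

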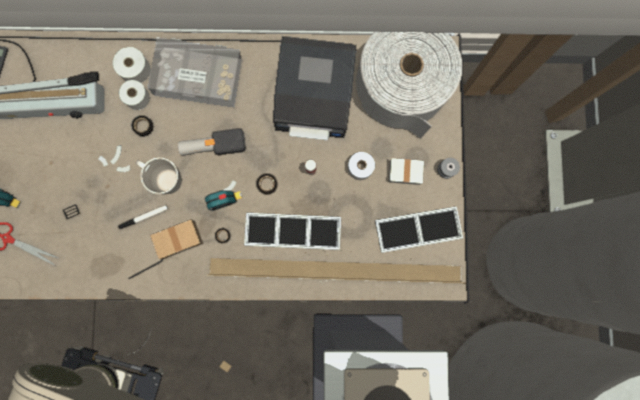

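Black rolls in top view: (267,184) in the stock row (the larger one – chosen), the small ring at (222,236), and the room's roll at (142,126). Teal tape measures: (222,200) in front, and one at the far left (5,198) – not in the stock. Cartons: pale at (407,171), brown at (176,240). The two crops confirm this.

```bash
cat > h.py <<'E'
import numpy as np, cv2
K={"top":(502.7788,317.0809,200.7194),"side":(454.6969,318.3314,197.0398)}
E={"top":np.array([[ 0.00481054,0.99266932,-0.12076623,0.3789442],[-0.99978333,0.00722022,0.01952361,0.20580517],[0.02025245,0.12064615,0.99248897,1.33308497]]),
"side":np.array([[-9.99989117e-01,7.70315462e-04,-4.60125045e-03,5.33101777e-01],[-4.32399356e-03,-5.23328160e-01,8.52120262e-01,1.31610957e+00],[-1.75156252e-03,8.52130884e-01,5.23325795e-01,7.43351605e-01]])}
def onz(c,p,z):
    f,cx,cy=K[c]; d=E[c][:,:3]@np.array([(p[0]-cx)/f,-(p[1]-cy)/f,-1]); o=E[c][:,3]
    return (o+d*(z-o[2])/d[2])[:2]
def proj(c,P):
    q=E[c][:,:3].T@(np.array(P)-E[c][:,3]); f,cx,cy=K[c]
    return np.array([cx-f*q[0]/q[2],cy+f*q[1]/q[2]])
E
python3 - <<'E'
from h import *
L={"tray_three":((291.7,231.4),(348.4,225),0),"tape":((268.9,184.5),(302.7,234.9),.0095),"roller":((449.4,166.1),(291.9,153.5),.022),"glue":((311,167.9),(291.4,197.3),.0475),"carton":((407.4,171.1),(290.2,170.5),.0175),"tm":((222,197.4),(316.2,252.9),.0335),"label":((361.3,165.4),(289.7,186.1),.0225),"big":((174.3,239.6),(363.5,288.4),.025),"tray_two":((419.9,228.9),(340.6,169.6),0)}
for n,(a,b,z) in L.items(): print(n,onz("top",a,z).round(4),onz("side",b,z).round(4))
im=cv2.imread("pics/top0.png"); g=im.min(2); h=cv2.cvtColor(im,cv2.COLOR_BGR2HSV)
def blob(m,box,z,n):
    x0,y0,x1,y1=box; s=np.zeros_like(m); s[y0:y1,x0:x1]=m[y0:y1,x0:x1]
    k,l,st,_=cv2.connectedComponentsWithStats(s); i=1+st[1:,4].argmax(); pts=np.argwhere(l==i)[:,::-1]
    W=np.array([onz("top",p,z) for p in pts]).astype(np.float32)
    r=cv2.minAreaRect(W*1000); b=cv2.boxPoints(r); e=[b[1]-b[0],b[2]-b[1]]; e=max(e,key=np.linalg.norm)
    print(n,"c",np.round(r[0],1),"size",np.round(r[1],1),"long axis deg",np.degrees(np.arctan2(e[1],e[0])).round(1),"mean",W.mean(0).round(4),len(W))
u=np.uint8
blob((g>175).astype(u),(240,205,346,255),.01,"three"); blob((g>175).astype(u),(370,203,466,256),.01,"two")
blob((g>165).astype(u),(385,150,430,190),.035,"carton_white"); blob((g<70).astype(u),(250,165,285,200),.0095,"tape")
blob(((h[...,1]>110)&(h[...,0]>70)&(h[...,0]<110)).astype(u),(200,180,250,215),.05,"tm teal")
blob((g>165).astype(u),(300,155,320,180),.095,"glue top")
E
```

```text
tray_three [0.4588 0.2464] [0.4536 0.2573]
tape [0.5825 0.3081] [0.5812 0.3177]
roller [ 0.6339 -0.1721] [ 0.6357 -0.1572]
glue [0.6211 0.1967] [0.6179 0.1846]
carton [ 0.6203 -0.0605] [ 0.6351 -0.0366]
tm [0.544  0.4272] [0.5435 0.4256]
label [0.6337 0.0631] [0.63   0.0766]
big [0.4343 0.5483] [0.435  0.5433]
tray_two [ 0.4675 -0.0948] [ 0.4633 -0.076 ]
three c [459.4 244.5] size [250.6  86.6] long axis deg 87.6 mean [0.4596 0.2481] 745
two c [466.4 -90. ] size [ 86.6 220.9] long axis deg -79.9 mean [ 0.4657 -0.0887] 595
carton_white c [616.6 -80.9] size [34.4 61.3] long axis deg -1.2 mean [ 0.6178 -0.0807] 298
tape c [585.2 314.5] size [51.2 50.5] long axis deg 0.8 mean [0.5843 0.3141] 149
tm teal c [532.3 427.3] size [16.8 68.3] long axis deg -77.2 mean [0.5315 0.4252] 112
glue top c [620.8 199.6] size [22.9 25. ] long axis deg -89.5 mean [0.6211 0.1988] 86
```

```bash
cat > ov.py <<'E'
from h import *
def box(c,x,y,sx,sy,z0,z1,yaw):
    a=np.radians(yaw); R=np.array([[np.cos(a),-np.sin(a)],[np.sin(a),np.cos(a)]]); 
    return [[proj(c,[*(np.array([x,y])+R@[dx,dy]),z]) for dx,dy in sx_sy(sx,sy)] for z in(z0,z1)]
def sx_sy(sx,sy):
    (a,b),(p,q)=sx,sy; return [(a,p),(b,p),(b,q),(a,q)]
def cyl(c,x,y,r,z0,z1): return [[proj(c,[x+r*np.cos(t),y+r*np.sin(t),z]) for t in np.linspace(0,6.28,24)] for z in(z0,z1)]
def crop(img,polys,u,v,w,h,s):
    x0,y0=int(u-w/2),int(v-h/2); o=cv2.resize(img[y0:y0+h,x0:x0+w],None,fx=s,fy=s,interpolation=2)
    for p,col in zip(polys,[(0,255,0),(0,0,255)]*9): cv2.polylines(o,[np.int32((np.array(p)+.5-[x0,y0])*s)],True,col,1)
    return o
E
python3 - <<'E'
from ov import *
T=cv2.imread("pics/top0.png");S=cv2.imread("pics/side0.png"); rows=[]
for c,I in(("top",T),("side",S)):
    r=[]
    for n,P,q in [("tm",box(c,.544,.4272,(-.018,.018),(-.027,.045),0,.067,11),(.544,.427,.03)),
      ("ca",box(c,.62,-.061,(-.03,.03),(-.0425,.0425),0,.035,0),(.62,-.061,.017)),
      ("ro",cyl(c,.634,-.168,.025,0,.044),(.634,-.168,.022)),("ta",cyl(c,.5848,.3145,.0285,0,.019),(.585,.314,.01)),("gl",cyl(c,.62,.197,.0145,0,.095),(.62,.197,.05))]:
        r.append(crop(I,P,*proj(c,q),52,52,3))
    rows.append(np.hstack(r))
cv2.imwrite("pics/ov1.png",np.vstack(rows))
E
```

```text
(no output)
```

View pics/ov1.png

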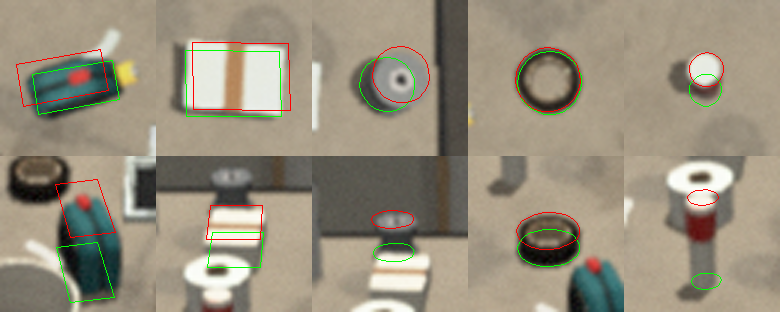

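```bash
cat > go.py <<'E'
import sys; from bench import *; from h import np
x,y,z,w=map(float,sys.argv[1:5]); s=get_state(); p=s["position"]; a=np.radians(s["orientation"][2]); d=np.array([x,y,z])-p
print("t",round(s["t"],2),p.round(4),s["orientation"].round(1),"w",round(s["width"],4),"| tool x,y,z units of 20mm:",round((np.cos(a)*d[0]+np.sin(a)*d[1])/.02,2),round((np.sin(a)*d[0]-np.cos(a)*d[1])/.02,2),round(-d[2]/.02,2),"turn rows",round((s["orientation"][2]-w)/5,2))
E
python3 -m crank '[[[0,0,0],[0,0,1]],[[0,0,0],[0,0,1]],[[0,0,0],[0,0,1]],[[0,0,0],[0,0,1]],[[0,0,0],[0,0,1]],[[0,0,0],[0,0,1]],[[0,0,0],[0,0,1]],[[0,0,0],[0,0,1]]]' 1 20
python3 -m crank '[[[0,0,0],[0,0,1]],[[0,0,0],[0,0,1]],[[0,0,0],[0,0,1]],[[0,0,0],[0,0,1]],[[0,0,0],[0,0,1]],[[0,0,0],[0,0,0]]]'
python3 go.py .537 .429 .1 100
```

```text
t: 2.57
position: [0.157, 0.5791, 0.2186]
orientation: [-180.0, -0.0, 124.6]
ft_force: [0.7, -1.1, -0.1]
width: 0.0932
gripper_force: 0.0
t: 3.07
position: [0.157, 0.5791, 0.2186]
orientation: [180.0, 0.0, 99.6]
ft_force: [-0.3, -0.4, -0.2]
width: 0.0929
gripper_force: 0.0
t 3.07 [0.157  0.5791 0.2186] [180.    0.   99.6] w 0.0929 | tool x,y,z units of 20mm: -10.57 17.48 5.93 turn rows -0.08
```

```bash
python3 -m crank '[[[-0.6,0.97,0],[0,0,0]],[[-0.6,0.97,0],[0,0,0]],[[-0.6,0.97,0],[0,0,0]],[[-0.6,0.97,0],[0,0,0]],[[-0.6,0.97,0],[0,0,0]],[[-0.6,0.97,0],[0,0,0]],[[-0.6,0.97,0],[0,0,0]],[[-0.6,0.97,0],[0,0,0]]]' >/dev/null
python3 -m crank '[[[-0.6,0.97,0],[0,0,0]],[[-0.6,0.97,0],[0,0,0]],[[-0.6,0.97,0],[0,0,0]],[[-0.6,0.97,0],[0,0,0]],[[-0.6,0.97,0.3],[0,0,0]],[[-0.6,0.97,0.3],[0,0,0]],[[-0.6,0.97,0.7],[0,0,0]],[[-0.6,0.97,0.7],[0,0,0]]]' >/dev/null
python3 -m crank '[[[-0.5,1,1],[0,0,0]],[[-0.47,0.97,1],[0,0,0]],[[0,0,1],[0,0,0]],[[0,0,1],[0,0,0]],[[0,0,0],[0,0,0]]]'
python3 go.py .537 .429 .02 101
python3 - <<'E'
from bench import *
from ov import *
o=[]
for c in("top","side"):
    I=grab_frame(c)["img"][:,:,::-1]; cv2.imwrite(f"pics/{c}1.png",I)
    o.append(crop(I,box(c,.538,.4245,(-.018,.018),(-.027,.045),0,.067,11),*proj(c,(.538,.425,.03)),100,100,4))
cv2.imwrite("pics/ov2.png",np.hstack(o))
E
```

```text
t: 4.82
position: [0.5355, 0.4283, 0.0927]
orientation: [-179.6, 0.2, 99.9]
ft_force: [-0.3, -0.7, -1.5]
width: 0.093
gripper_force: 0.0
t 4.82 [0.5355 0.4283 0.0927] [-179.6    0.2   99.9] w 0.093 | tool x,y,z units of 20mm: 0.02 0.08 3.64 turn rows -0.21
```

View pics/ov2.png

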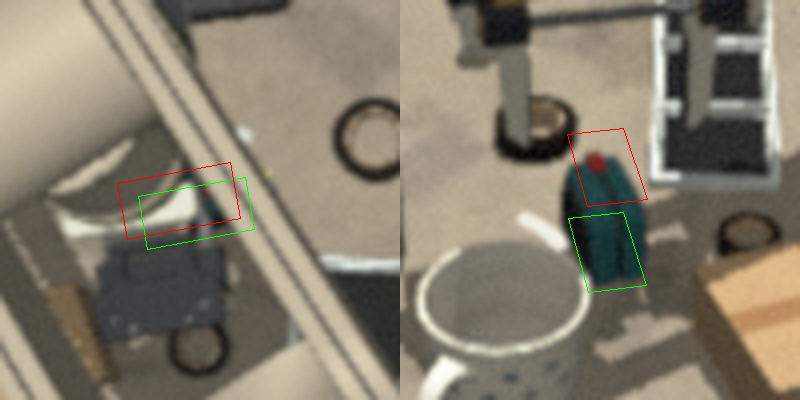

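```bash
python3 -m crank '[[[0,0.05,1],[0,0,-0.2]],[[0,0,1],[0,0,0]],[[0,0,1],[0,0,0]],[[0,0,0.6],[0,0,0]],[[0,0,0],[0,0,0]]]'
python3 -m crank '[[[0,0,0],[0,0,0]],[[0,0,0],[0,0,0]],[[0,0,0],[0,0,0]],[[0,0,0],[0,0,0]],[[0,0,0],[0,0,0]],[[0,0,0],[0,0,0]],[[0,0,0],[0,0,0]],[[0,0,0],[0,0,0]]]' -1 25
python3 go.py .537 .429 .1 101
```

```text
t: 5.33
position: [0.5374, 0.4301, 0.0249]
orientation: [-179.8, 0.1, 100.9]
ft_force: [-0.3, -0.7, -0.6]
width: 0.093
gripper_force: 0.0
t: 6.0
position: [0.5388, 0.4307, 0.0267]
orientation: [180.0, -0.0, 100.8]
ft_force: [0.1, 0.1, 0.2]
width: 0.0443
gripper_force: 0.0
t 6.0 [0.5388 0.4307 0.0267] [180.   -0.  100.8] w 0.0443 | tool x,y,z units of 20mm: -0.07 -0.1 -3.66 turn rows -0.03
```

```bash
python3 -m crank '[[[0,0,0],[0,0,0]],[[0,0,0],[0,0,0]],[[0,0,0],[0,0,0]],[[0,0,0],[0,0,0]]]'
python3 -m crank '[[[0,0,-0.5],[0,0,0]],[[0,0,-1],[0,0,0]],[[0,0,-1],[0,0,0]],[[0,0,-1],[0,0,0]],[[0,0,0],[0,0,0]],[[0,0,0],[0,0,0]]]'
python3 - <<'E'
from bench import *
from ov import *
I=grab_frame("side")["img"][:,:,::-1]; cv2.imwrite("pics/side2.png",I); p=get_state()["position"]
cv2.imwrite("pics/ov3.png",crop(I,box("side",p[0],p[1]-.006,(-.018,.018),(-.027,.045),p[2]-.0267,p[2]+.04,10.8),*proj("side",p),100,100,5))
E
python3 go.py .4559 -.0308 .1 100.1
```

```text
t: 6.33
position: [0.5388, 0.4307, 0.0267]
orientation: [180.0, -0.0, 100.8]
ft_force: [0.5, 0.2, 0.4]
width: 0.0359
gripper_force: 23.6
t: 6.83
position: [0.5396, 0.4313, 0.0983]
orientation: [179.8, -0.1, 100.8]
ft_force: [-0.2, -0.9, -2.3]
width: 0.0362
gripper_force: 23.6
t 6.88 [0.5386 0.4306 0.0963] [-180.     0.   100.8] w 0.0361 | tool x,y,z units of 20mm: -21.88 -8.4 -0.18 turn rows 0.15
```

View pics/ov3.png

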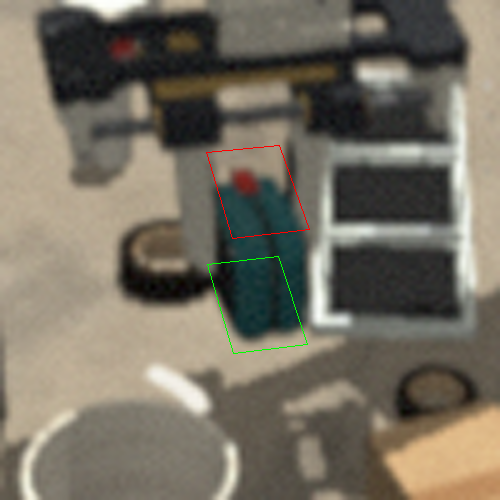

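Run:
```python
from h import *
im=cv2.imread("pics/top0.png"); h=cv2.cvtColor(im,cv2.COLOR_BGR2HSV)
m=(h[...,1]>110)&(h[...,0]>18)&(h[...,0]<38); m[:180]=0;m[215:]=0;m[:,:215]=0;m[:,250:]=0
p=np.argwhere(m)[:,::-1]; print(p.min(0),p.max(0),p.mean(0))
for z in(.01,.03,.05): print(onz("top",(p[:,0].max()+.5,p[:,1].mean()),z), onz("top",(205,203),z))
cv2.imwrite("pics/z.png",cv2.resize(im[175:225,190:260],None,fx=10,fy=10,interpolation=2))
```

```text
[234 192] [240 199] [236.71794872 195.43589744]
[0.55254911 0.38256305] [0.531726   0.47547288]
[0.54992486 0.37989114] [0.52941652 0.47139653]
[0.54730062 0.37721924] [0.52710704 0.46732019]
```

View pics/z.png

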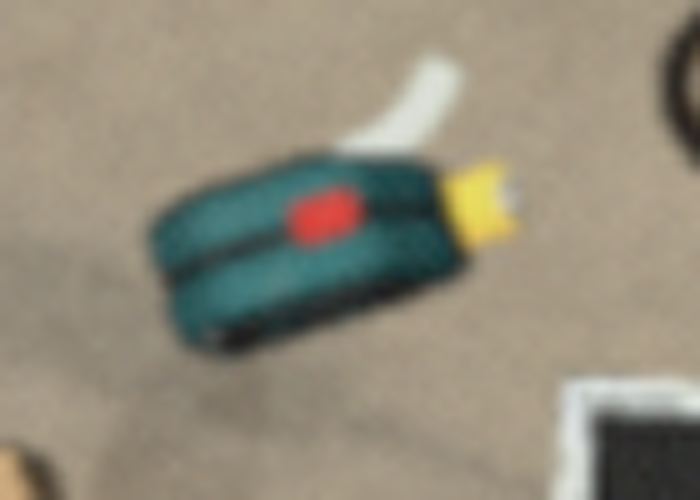

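```bash
python3 -m crank '[[[-1,-0.38,0],[0,0,0.15]],[[-1,-0.38,0],[0,0,0]],[[-1,-0.38,0],[0,0,0]],[[-1,-0.38,0],[0,0,0]],[[-1,-0.38,0],[0,0,0]],[[-1,-0.38,0],[0,0,0]],[[-1,-0.38,0],[0,0,0]],[[-1,-0.38,0],[0,0,0]]]' >/dev/null
python3 -m crank '[[[-1,-0.38,0],[0,0,0]],[[-1,-0.38,0],[0,0,0]],[[-1,-0.38,0],[0,0,0]],[[-1,-0.38,0],[0,0,0]],[[-1,-0.38,0],[0,0,0]],[[-1,-0.38,0],[0,0,0]],[[-1,-0.38,0],[0,0,0]],[[-1,-0.38,0],[0,0,0]]]' >/dev/null
python3 -m crank '[[[-1,-0.38,0],[0,0,0]],[[-1,-0.38,0],[0,0,0]],[[-1,-0.38,0],[0,0,0]],[[-1,-0.38,0],[0,0,0]],[[-1,-0.38,0],[0,0,0]],[[-0.8,-0.38,0],[0,0,0]],[[0,0,0],[0,0,0]],[[0,0,0],[0,0,0]]]'
python3 go.py .4557 -.0299 .032 100.1
```

```text
t: 8.88
position: [0.4493, -0.0283, 0.095]
orientation: [-179.9, -0.1, 100.0]
ft_force: [0.4, -0.5, -2.3]
width: 0.0361
gripper_force: 23.6
t 8.88 [ 0.4493 -0.0283  0.095 ] [-1.799e+02 -1.000e-01  1.000e+02] w 0.0361 | tool x,y,z units of 20mm: -0.14 0.3 3.15 turn rows -0.03
```

```bash
python3 -m crank '[[[-0.14,0.3,0.5],[0,0,0]],[[0,0,1],[0,0,0]],[[0,0,0.5],[0,0,0]],[[0,0,0.3],[0,0,0]],[[0,0,0],[0,0,0]],[[0,0,0],[0,0,0]]]'
python3 - <<'E'
from bench import *
from ov import *
o=[]
for c in("side","top"):
    I=grab_frame(c)["img"][:,:,::-1]; cv2.imwrite(f"pics/{c}3.png",I); p=get_state()["position"]
    o.append(crop(I,box(c,p[0]+.001,p[1]-.007,(-.018,.018),(-.027,.045),p[2]-.0267,p[2]+.04,10.)+box(c,.4664,-.09,(-.043,.043),(-.11,.11),.0,.01,10.1),*proj(c,p),100,100,4))
cv2.imwrite("pics/ov4.png",np.hstack(o))
E
python3 go.py .4557 -.0299 .032 100.1
```

```text
t: 9.38
position: [0.4566, -0.0291, 0.0503]
orientation: [-179.9, -0.0, 100.1]
ft_force: [0.4, -0.5, -2.5]
width: 0.0359
gripper_force: 23.6
t 9.48 [ 0.4576 -0.0295  0.0514] [179.9   0.  100.1] w 0.0357 | tool x,y,z units of 20mm: -0.0 -0.1 0.97 turn rows -0.0
```

View pics/ov4.png

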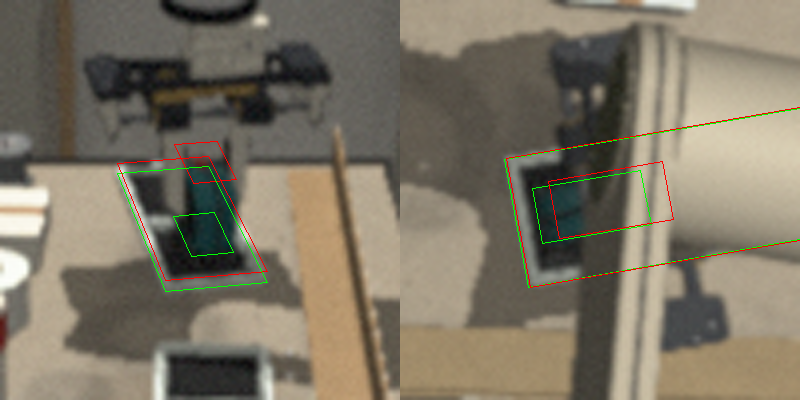

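```bash
python3 -m crank '[[[0,-0.1,0.5],[0,0,0]],[[0,0,0.3],[0,0,0]],[[0,0,0.15],[0,0,0]],[[0,0,0],[0,0,0]],[[0,0,0],[0,0,0]]]'
python3 -m crank '[[[0,0,0.06],[0,0,0]],[[0,0,0],[0,0,0]],[[0,0,0],[0,0,0]]]'
```

```text
t: 9.9
position: [0.4549, -0.0299, 0.0314]
orientation: [-180.0, -0.0, 100.1]
ft_force: [0.9, -0.2, -2.5]
width: 0.0357
gripper_force: 23.7
t: 10.15
position: [0.4553, -0.03, 0.0306]
orientation: [180.0, 0.0, 100.1]
ft_force: [-0.4, 0.6, -1.0]
width: 0.0356
gripper_force: 23.7
```

```bash
python3 -m crank '[[[0,0,0],[0,0,0]],[[0,0,0],[0,0,0]],[[0,0,0],[0,0,0]],[[0,0,0],[0,0,0]]]' 0.3
python3 -m crank '[[[0,0,-0.5],[0,0,0]],[[0,0,-1],[0,0,0]],[[0,0,-1],[0,0,0]],[[0,0,-1],[0,0,0]],[[0,0,-0.7],[0,0,0]],[[0,0,0],[0,0,1]],[[0,0,0],[0,0,1]],[[0,0,0],[0,0,0.3]]]' 1
python3 go.py .62 -.057 .012 88.5
```

```text
t: 10.48
position: [0.4553, -0.03, 0.0306]
orientation: [180.0, 0.0, 100.1]
ft_force: [-0.4, 0.6, -0.6]
width: 0.0572
gripper_force: 0.0
t: 11.15
position: [0.4557, -0.03, 0.1159]
orientation: [179.9, 0.0, 88.3]
ft_force: [0.1, -0.6, -0.0]
width: 0.0929
gripper_force: 0.0
t 11.15 [ 0.4557 -0.03    0.1159] [179.9   0.   88.3] w 0.0929 | tool x,y,z units of 20mm: -1.1 8.25 5.19 turn rows -0.04
```

```bash
python3 -m crank '[[[-0.15,1,0],[0,0,0]],[[-0.15,1,0],[0,0,0]],[[-0.15,1,0],[0,0,0]],[[-0.15,1,0],[0,0,0]],[[-0.15,1,0],[0,0,0]],[[-0.15,1,0],[0,0,0]],[[-0.15,1,0],[0,0,0]],[[-0.05,1,0],[0,0,0]]]' >/dev/null
python3 -m crank '[[[0,0.25,0.5],[0,0,0]],[[0,0,1],[0,0,0]],[[0,0,1],[0,0,0]],[[0,0,0],[0,0,0]],[[0,0,0],[0,0,0]]]'
python3 go.py .62 -.057 .014 88.5
```

```text
t: 12.23
position: [0.6175, -0.0557, 0.0629]
orientation: [-179.8, -0.0, 88.6]
ft_force: [-0.1, 0.5, 0.4]
width: 0.0933
gripper_force: 0.0
t 12.23 [ 0.6175 -0.0557  0.0629] [-179.8   -0.    88.6] w 0.0933 | tool x,y,z units of 20mm: -0.06 0.12 2.45 turn rows 0.02
```

```bash
python3 -m crank '[[[0,0.05,1],[0,0,0]],[[0,0,1],[0,0,0]],[[0,0,0.45],[0,0,0]],[[0,0,0],[0,0,0]],[[0,0,0],[0,0,0]]]' -1 25
python3 -m crank '[[[0,0,0],[0,0,0]],[[0,0,0],[0,0,0]],[[0,0,0],[0,0,0]],[[0,0,0],[0,0,0]],[[0,0,0],[0,0,0]]]'
python3 go.py .476 -.143 .1 100.1
```

```text
t: 12.65
position: [0.6205, -0.0561, 0.0162]
orientation: [-180.0, -0.0, 88.6]
ft_force: [-0.5, -0.8, 0.0]
width: 0.0646
gripper_force: 0.0
t: 13.07
position: [0.6215, -0.0562, 0.0169]
orientation: [179.9, 0.0, 88.6]
ft_force: [-1.1, 0.6, 5.9]
width: 0.0601
gripper_force: 24.8
t 13.07 [ 0.6215 -0.0562  0.0169] [179.9   0.   88.6] w 0.0601 | tool x,y,z units of 20mm: -4.52 -7.16 -4.16 turn rows -2.3
```

```bash
python3 -m crank '[[[0,0,-0.5],[0,0,0]],[[0,0,-1],[0,0,0]],[[0,0,-1],[0,0,0]],[[0,0,-1],[0,0,0]],[[0,0,-1],[0,0,0]],[[-1,-0.6,0],[0,0,0]],[[-1,-1,0],[0,0,0]],[[-1,-1,0],[0,0,0]]]' >/dev/null
python3 -m crank '[[[-1,-1,0],[0,0,0]],[[-0.5,-1,0],[0,0,0]],[[0,-1,0],[0,0,0]],[[0,-1,0],[0,0,0]],[[0,-0.5,0],[0,0,0]],[[0,0,0],[0,0,-1]],[[0,0,0],[0,0,-1]],[[0,0,0],[0,0,-0.3]]]'
python3 -m crank '[[[0,0,0],[0,0,0]],[[0,0,0],[0,0,0]]]'
python3 go.py .4759 -.1425 .0225 100.1
```

```text
t: 14.4
position: [0.4761, -0.1426, 0.1061]
orientation: [180.0, 0.0, 100.4]
ft_force: [0.0, 0.4, -1.2]
width: 0.0601
gripper_force: 24.8
t: 14.57
position: [0.4763, -0.1425, 0.1058]
orientation: [180.0, 0.0, 100.0]
ft_force: [0.7, -0.1, -0.9]
width: 0.0602
gripper_force: 24.8
t 14.57 [ 0.4763 -0.1425  0.1058] [180.   0. 100.] w 0.0602 | tool x,y,z units of 20mm: 0.0 -0.02 4.17 turn rows -0.02
```

```bash
python3 -m crank '[[[0,0,1],[0,0,0]],[[0,0,1],[0,0,0]],[[0,0,1],[0,0,0]],[[0,0,0.7],[0,0,0]],[[0,0,0.3],[0,0,0]],[[0,0,0.17],[0,0,0]],[[0,0,0],[0,0,0]],[[0,0,0],[0,0,0]]]'
python3 -m crank '[[[0,0,0.06],[0,0,0]],[[0,0,0],[0,0,0]],[[0,0,0],[0,0,0]]]'
```

```text
t: 15.23
position: [0.477, -0.1428, 0.0229]
orientation: [179.9, 0.0, 100.1]
ft_force: [0.1, 0.6, -0.1]
width: 0.0603
gripper_force: 24.8
t: 15.48
position: [0.4768, -0.1427, 0.0215]
orientation: [179.9, 0.0, 100.1]
ft_force: [0.1, 0.4, -1.8]
width: 0.0603
gripper_force: 24.8
```

```bash
python3 -m crank '[[[0,0,0],[0,0,0]],[[0,0,0],[0,0,0]],[[0,0,0],[0,0,0]],[[0,0,0],[0,0,0]]]' 0.85
python3 -m crank '[[[0,0,-0.5],[0,0,0]],[[0,0,-1],[0,0,0]],[[0,0,-1],[0,0,0]],[[0,0,-1],[0,0,0]],[[0,0,-0.5],[0,0,1]],[[0,0,0],[0,0,1]],[[0,0,0],[0,0,0.5]],[[0,0,0],[0,0,0]]]' 1
python3 go.py .631 -.168 .014 87.6
```

```text
t: 15.82
position: [0.4765, -0.1426, 0.021]
orientation: [180.0, 0.0, 100.1]
ft_force: [0.2, 0.1, -0.2]
width: 0.082
gripper_force: 0.0
t: 16.48
position: [0.4768, -0.1427, 0.1021]
orientation: [179.9, 0.0, 87.5]
ft_force: [-0.4, 1.2, 0.1]
width: 0.0935
gripper_force: 0.0
t 16.48 [ 0.4768 -0.1427  0.1021] [179.9   0.   87.5] w 0.0935 | tool x,y,z units of 20mm: -0.92 7.76 4.4 turn rows -0.03
```

```bash
python3 -m crank '[[[-0.1,1,0],[0,0,0]],[[-0.1,1,0],[0,0,0]],[[-0.1,1,0],[0,0,0]],[[-0.1,1,0],[0,0,0]],[[-0.1,1,0],[0,0,0]],[[-0.1,1,0],[0,0,0]],[[-0.1,1,0],[0,0,0]],[[-0.1,0.76,0]  ,[0,0,0]]]' >/dev/null
python3 -m crank '[[[0,0,0],[0,0,0]],[[0,0,1],[0,0,0]],[[0,0,0.2],[0,0,0]],[[0,0,0],[0,0,0]]]'
python3 go.py .631 -.168 .016 87.6
python3 - <<'E'
from bench import *
from ov import *
o=[]
for c in("side","top"):
    I=grab_frame(c)["img"][:,:,::-1]; cv2.imwrite(f"pics/{c}4.png",I)
    o.append(crop(I,cyl(c,.631,-.168,.025,0,.044),*proj(c,(.57,-.14,.03)),100,100,4))
cv2.imwrite("pics/ov5.png",np.hstack(o))
E
```

```text
t: 17.48
position: [0.6283, -0.1643, 0.0745]
orientation: [-179.7, -0.1, 87.6]
ft_force: [0.2, -0.1, -0.6]
width: 0.0932
gripper_force: 0.0
t 17.48 [ 0.6283 -0.1643  0.0745] [-1.797e+02 -1.000e-01  8.760e+01] w 0.0932 | tool x,y,z units of 20mm: -0.18 0.14 2.92 turn rows 0.01
```

View pics/ov5.png

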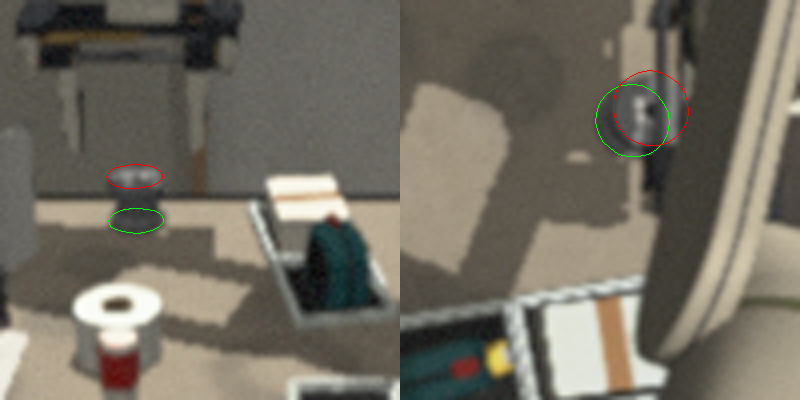

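```bash
python3 -m crank '[[[-0.15,0.1,1],[0,0,0]],[[0,0,1],[0,0,0]],[[0,0,0.8],[0,0,0]],[[0,0,0],[0,0,0]],[[0,0,0],[0,0,0]]]' -1 25
python3 -m crank '[[[0,0,0],[0,0,0]],[[0,0,0],[0,0,0]],[[0,0,0],[0,0,0]],[[0,0,0],[0,0,0]],[[0,0,0],[0,0,0]],[[0,0,0],[0,0,0]]]'
python3 go.py .4630 .1615 .11 87.6
```

```text
t: 18.0
position: [0.6319, -0.1679, 0.0208]
orientation: [-179.9, -0.0, 87.6]
ft_force: [0.5, 0.4, 0.1]
width: 0.0644
gripper_force: 0.0
t: 18.5
position: [0.6338, -0.1686, 0.023]
orientation: [179.8, 0.1, 87.6]
ft_force: [-2.4, -0.3, 6.5]
width: 0.0489
gripper_force: 25.0
t 18.5 [ 0.6338 -0.1686  0.023 ] [1.798e+02 1.000e-01 8.760e+01] w 0.0489 | tool x,y,z units of 20mm: 16.13 -9.23 -4.35 turn rows -0.0
```

```bash
python3 -m crank '[[[0,0,-0.4],[0,0,0]],[[0,0,-1],[0,0,0]],[[0,0,-1],[0,0,0]],[[0,0,-1],[0,0,0]],[[0,0,-1],[0,0,0]],[[0,0,0],[0,0,0]],[[0,0,0],[0,0,0]]]'
python3 - <<'E'
from bench import *
from ov import *
o=[]
for c in("side","top"):
    I=grab_frame(c)["img"][:,:,::-1]; cv2.imwrite(f"pics/{c}5.png",I);p=get_state()["position"]
    o.append(crop(I,cyl(c,p[0],p[1],.025,p[2]-.023,p[2]+.021),*proj(c,p),100,100,4))
cv2.imwrite("pics/ov6.png",np.hstack(o))
E
python3 go.py .4560 .1626 .11 87.6
```

```text
t: 19.08
position: [0.6339, -0.1685, 0.1108]
orientation: [179.8, 0.1, 87.6]
ft_force: [-0.4, -1.2, -1.2]
width: 0.0488
gripper_force: 25.0
t 19.18 [ 0.6319 -0.1679  0.1076] [-179.9   -0.    87.6] w 0.0487 | tool x,y,z units of 20mm: 16.14 -9.48 -0.12 turn rows -0.0
```

View pics/ov6.png

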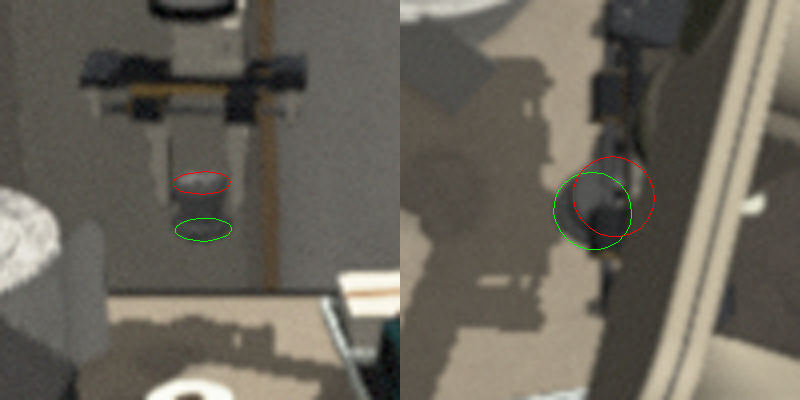

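```bash
python3 -m crank '[[[0.95,-0.56,0],[0,0,0]],[[0.95,-0.56,0],[0,0,0]],[[0.95,-0.56,0],[0,0,0]],[[0.95,-0.56,0],[0,0,0]],[[0.95,-0.56,0],[0,0,0]],[[0.95,-0.56,0],[0,0,0]],[[0.95,-0.56,0],[0,0,0]],[[0.95,-0.56,0],[0,0,0]]]' >/dev/null
python3 -m crank '[[[0.95,-0.56,0],[0,0,0]],[[0.95,-0.56,0],[0,0,0]],[[0.95,-0.56,0],[0,0,0]],[[0.95,-0.56,0],[0,0,0]],[[0.95,-0.56,0],[0,0,0]],[[0.95,-0.56,0],[0,0,0]],[[0.95,-0.56,0],[0,0,0]],[[0.95,-0.56,0],[0,0,0]]]' >/dev/null
python3 -m crank '[[[0.95,-0.56,0],[0,0,0]],[[0,0,0],[0,0,0]],[[0,0,0.5],[0,0,0]],[[0,0,1],[0,0,0]],[[0,0,1],[0,0,0]],[[0,0,0.5],[0,0,0]],[[0,0,0],[0,0,0]]]'
python3 go.py .4560 .1626 .0275 87.6
```

```text
t: 21.1
position: [0.4532, 0.1611, 0.0448]
orientation: [-179.6, 0.1, 87.5]
ft_force: [0.1, -0.2, -1.4]
width: 0.0493
gripper_force: 25.0
t 21.1 [0.4532 0.1611 0.0448] [-1.796e+02  1.000e-01  8.750e+01] w 0.0493 | tool x,y,z units of 20mm: 0.08 0.13 0.86 turn rows -0.01
```

```bash
python3 -m crank '[[[0.05,0.05,0.5],[0,0,0]],[[0,0,0.3],[0,0,0]],[[0,0,0.1],[0,0,0]],[[0,0,0],[0,0,0]],[[0,0,0],[0,0,0]],[[0,0,0],[0,0,0]]]'
python3 go.py .4560 .1626 .0270 87.6
```

```text
t: 21.6
position: [0.4576, 0.1637, 0.0315]
orientation: [179.9, -0.0, 87.6]
ft_force: [0.2, -0.2, -0.3]
width: 0.0492
gripper_force: 25.0
t 21.6 [0.4576 0.1637 0.0315] [179.9  -0.   87.6] w 0.0492 | tool x,y,z units of 20mm: -0.06 -0.08 0.23 turn rows -0.0
```

```bash
python3 -m crank '[[[0,-0.05,0.17],[0,0,0]],[[0,0,0],[0,0,0]],[[0,0,0],[0,0,0]]]'
python3 -m crank '[[[0,0,0.05],[0,0,0]],[[0,0,0],[0,0,0]],[[0,0,0],[0,0,0]]]'
```

```text
t: 21.85
position: [0.4559, 0.1636, 0.0274]
orientation: [-180.0, 0.0, 87.6]
ft_force: [0.1, -1.0, -0.8]
width: 0.0489
gripper_force: 25.0
t: 22.1
position: [0.4562, 0.1638, 0.027]
orientation: [180.0, -0.0, 87.6]
ft_force: [-3.9, -1.0, 6.0]
width: 0.0491
gripper_force: 25.0
```

```bash
python3 -m crank '[[[0,0,0],[0,0,0]],[[0,0,0],[0,0,0]],[[0,0,0],[0,0,0]],[[0,0,0],[0,0,0]]]' 1
python3 -m crank '[[[0,0,-0.5],[0,0,0]],[[0,0,-1],[0,0,0]],[[0,0,-1],[0,0,0]],[[0,0,-1],[0,0,0]],[[0,0,-1],[0,0,0]],[[0,0,-0.5],[0,0,0]],[[0,0,0],[0,0,0]]]'
python3 go.py .62 .197 .035 87.6
```

```text
t: 22.43
position: [0.4561, 0.1636, 0.0264]
orientation: [180.0, 0.0, 87.6]
ft_force: [0.1, 0.3, 0.7]
width: 0.0708
gripper_force: 0.0
t: 23.02
position: [0.4581, 0.1641, 0.1298]
orientation: [179.7, -0.1, 87.6]
ft_force: [-0.3, 0.0, 0.3]
width: 0.093
gripper_force: 0.0
t 23.02 [0.4581 0.1641 0.1298] [ 1.797e+02 -1.000e-01  8.760e+01] w 0.093 | tool x,y,z units of 20mm: 1.98 8.02 4.74 turn rows -0.0
```

Run:
```python
from h import *
for r in(128,132,137):
  print(r,[onz("top",(310,r),z).round(3) for z in(.02,.08,.12,.16)])
```

```text
128 [array([0.735, 0.2  ]), array([0.718, 0.2  ]), array([0.708, 0.2  ]), array([0.697, 0.201])]
132 [array([0.724, 0.2  ]), array([0.708, 0.2  ]), array([0.698, 0.2  ]), array([0.687, 0.2  ])]
137 [array([0.71, 0.2 ]), array([0.695, 0.2  ]), array([0.685, 0.2  ]), array([0.675, 0.2  ])]
```

```bash
python3 -m crank '[[[0,0,0],[0,0,-1]],[[0,0,0],[0,0,-1]],[[0,0,0],[0,0,-1]],[[0,0,0],[0,0,-1]],[[0,0,0],[0,0,-1]],[[0,0,0],[0,0,-1]],[[0,0,0],[0,0,-1]],[[0,0,0],[0,0,-1]]]' >/dev/null
python3 -m crank '[[[0,0,0],[0,0,-1]],[[0,0,0],[0,0,-1]],[[0,0,0],[0,0,-1]],[[0,0,0],[0,0,-1]],[[0,0,0],[0,0,-1]],[[0,0,0],[0,0,-1]],[[0,0,0],[0,0,-1]],[[0,0,0],[0,0,-1]]]' >/dev/null
python3 -m crank '[[[0,0,0],[0,0,-1]],[[0,0,0],[0,0,-1]],[[0,0,0],[0,0,-0.5]],[[0,0,0],[0,0,0]]]'
python3 go.py .62 .197 .038 177.6
```

```text
t: 24.68
position: [0.4553, 0.1634, 0.125]
orientation: [-180.0, -0.1, -179.8]
ft_force: [-0.3, -0.9, 0.4]
width: 0.093
gripper_force: 0.0
t 24.68 [0.4553 0.1634 0.125 ] [-1.800e+02 -1.000e-01 -1.798e+02] w 0.093 | tool x,y,z units of 20mm: -8.24 1.65 4.35 turn rows -71.48
```

```bash
python3 -m crank '[[[-0.92,0.18,0],[0,0,0]],[[-0.92,0.18,0],[0,0,0]],[[-0.92,0.18,0],[0,0,0]],[[-0.92,0.18,0],[0,0,0]],[[-0.92,0.18,0],[0,0,0]],[[-0.92,0.18,0],[0,0,0]],[[-0.92,0.18,0],[0,0,0]],[[-0.92,0.18,0],[0,0,0]]]' >/dev/null
python3 -m crank '[[[-0.88,0.2,0],[0,0,0]],[[0,0,0],[0,0,0]],[[0,0,0],[0,0,0]]]'
python3 go.py .6205 .198 .038 180
```

```text
t: 25.6
position: [0.6204, 0.1965, 0.125]
orientation: [-180.0, -0.1, 180.0]
ft_force: [0.4, -0.1, 0.5]
width: 0.093
gripper_force: 0.0
t 25.6 [0.6204 0.1965 0.125 ] [-1.8e+02 -1.0e-01  1.8e+02] w 0.093 | tool x,y,z units of 20mm: -0.0 0.08 4.35 turn rows -0.0
```

```bash
python3 -m crank '[[[0,0.08,1],[0,0,0]],[[0,0,1],[0,0,0]],[[0,0,1],[0,0,0]],[[0,0,1],[0,0,0]],[[0,0,0.35],[0,0,0]],[[0,0,0],[0,0,0]],[[0,0,0],[0,0,0]]]' -0.1 20
python3 -m crank '[[[0,0,0],[0,0,0]],[[0,0,0],[0,0,0]],[[0,0,0],[0,0,0]],[[0,0,0],[0,0,0]],[[0,0,0],[0,0,0]],[[0,0,0],[0,0,0]]]' -1 20
python3 go.py .4628 .3264 .12 180
```

```text
t: 26.18
position: [0.6202, 0.1981, 0.0396]
orientation: [-180.0, -0.0, -179.9]
ft_force: [-0.1, 0.6, 0.6]
width: 0.0508
gripper_force: 0.0
t: 26.68
position: [0.6218, 0.1984, 0.0409]
orientation: [180.0, 0.1, -179.9]
ft_force: [-0.5, -0.9, 6.2]
width: 0.028
gripper_force: 20.0
t 26.68 [0.6218 0.1984 0.0409] [ 1.800e+02  1.000e-01 -1.799e+02] w 0.028 | tool x,y,z units of 20mm: 7.94 6.41 -3.96 turn rows -71.99
```

```bash
python3 -m crank '[[[0,0,-0.4],[0,0,0]],[[0,0,-1],[0,0,0]],[[0,0,-1],[0,0,0]],[[0,0,-0.6],[0,0,0]],[[0.5,0.4,0],[0,0,0]],[[0.93,0.75,0],[0,0,0]],[[0.93,0.75,0],[0,0,0]],[[0.93,0.75,0],[0,0,0]]]' >/dev/null
python3 -m crank '[[[0.93,0.75,0],[0,0,0]],[[0.93,0.75,0],[0,0,0]],[[0.93,0.75,0],[0,0,0]],[[0.93,0.75,0],[0,0,0]],[[0.93,0.75,0],[0,0,0]],[[0,0,0],[0,0,0]],[[0,0,0],[0,0,0]],[[0,0,0],[0,0,0]]]'
python3 - <<'E'
from bench import *
from ov import *
o=[]
for c in("side","top"):
    I=grab_frame(c)["img"][:,:,::-1]; cv2.imwrite(f"pics/{c}6.png",I);p=get_state()["position"]
    o.append(crop(I,cyl(c,p[0],p[1],.0145,p[2]-.041,p[2]+.054)+cyl(c,.4560,.1626,.025,.004,.048),*proj(c,(.47,.25,.05)),100,100,4))
cv2.imwrite("pics/ov7.png",np.hstack(o))
E
python3 go.py .4628 .3264 .0455 180
```

```text
t: 28.02
position: [0.4614, 0.3259, 0.0988]
orientation: [-180.0, -0.0, -179.9]
ft_force: [0.6, -0.3, -1.4]
width: 0.028
gripper_force: 20.0
t 28.12 [0.4621 0.3255 0.0991] [-180.   -0. -180.] w 0.0277 | tool x,y,z units of 20mm: -0.03 0.05 2.68 turn rows -71.99
```

View pics/ov7.png

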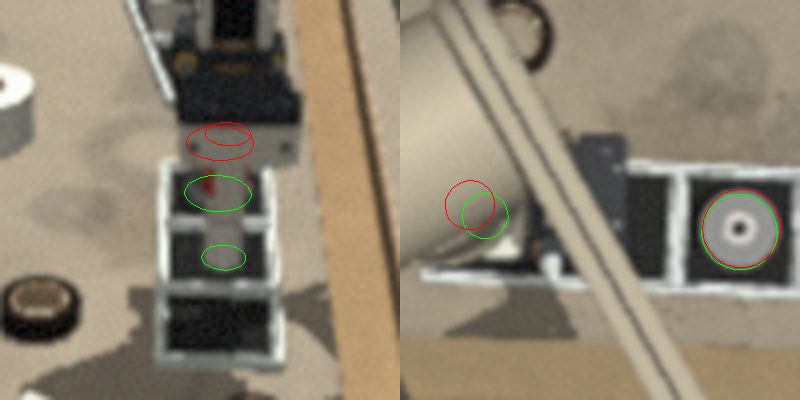

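Roller sits in the middle of its bay (tile (740,230) in the top view); the glue stick hangs upright in the fingers at side-tile (224,250). I'll lower it.

```bash
python3 -m crank '[[[0,0.05,0.6],[0,0,0]],[[0,0,1],[0,0,0]],[[0,0,0.7],[0,0,0]],[[0,0,0.3],[0,0,0]],[[0,0,0.06],[0,0,0]],[[0,0,0],[0,0,0]],[[0,0,0],[0,0,0]],[[0,0,0],[0,0,0]]]'
python3 -m crank '[[[0,0,0.04],[0,0,0]],[[0,0,0],[0,0,0]],[[0,0,0],[0,0,0]]]'
```

```text
t: 28.78
position: [0.4622, 0.327, 0.0465]
orientation: [180.0, 0.0, -179.9]
ft_force: [0.4, 0.6, 0.3]
width: 0.0277
gripper_force: 20.0
t: 29.03
position: [0.4619, 0.3271, 0.0456]
orientation: [180.0, 0.0, -179.9]
ft_force: [0.6, -0.1, -0.9]
width: 0.028
gripper_force: 20.0
```

```bash
python3 -m crank '[[[0,0,0.03],[0,0,0]],[[0,0,0],[0,0,0]],[[0,0,0],[0,0,0]]]'
python3 -m crank '[[[0,0,0],[0,0,0]],[[0,0,0],[0,0,0]],[[0,0,0],[0,0,0]],[[0,0,0],[0,0,0]],[[0,0,0],[0,0,0]]]' 0.2
python3 -m crank '[[[0,0,-0.5],[0,0,0]],[[0,0,-1],[0,0,0]],[[0,0,-1],[0,0,0]],[[0,0,-1],[0,0,0]],[[0,0,-0.6],[0,0,0]],[[0,0,0],[0,0,1]],[[0,0,0],[0,0,1]],[[0,0,0],[0,0,1]]]'
python3 -m crank '[[[-0.6,-0.05,0],[0,0,1]],[[-0.6,0,0],[0,0,1]],[[0,0,0],[0,0,1]],[[0,0,0],[0,0,1]],[[0,0,0],[0,0,1]],[[0,0,0],[0,0,1]],[[0,0,0],[0,0,1]],[[0,0,0],[0,0,1]]]' 1 >/dev/null
python3 -m crank '[[[0,0,0],[0,0,1]],[[0,0,0],[0,0,1]],[[0,0,0],[0,0,1]],[[0,0,0],[0,0,1]],[[0,0,0],[0,0,1]],[[0,0,0],[0,0,1]],[[0,0,0],[0,0,1]],[[0,0,0],[0,0,0.5]]]' >/dev/null
python3 go.py .5848 .3145 .007 87.6
```

```text
t: 29.28
position: [0.4618, 0.327, 0.0448]
orientation: [-180.0, -0.0, -179.9]
ft_force: [0.4, 0.3, 0.5]
width: 0.0281
gripper_force: 20.0
t: 29.7
position: [0.4619, 0.327, 0.0449]
orientation: [180.0, 0.0, -179.9]
ft_force: [-0.5, -0.7, 0.1]
width: 0.0546
gripper_force: 0.0
t: 30.37
position: [0.4621, 0.3271, 0.1277]
orientation: [180.0, 0.0, 164.8]
ft_force: [-1.0, 0.4, 0.7]
width: 0.056
gripper_force: 0.0
t 31.7 [0.4844 0.3188 0.1271] [180.    0.   87.3] w 0.0929 | tool x,y,z units of 20mm: 0.02 5.02 6.01 turn rows -0.06
```

```bash
python3 -m crank '[[[0,1,0],[0,0,0]],[[0,1,0],[0,0,0]],[[0,1,0],[0,0,0]],[[0,1,0],[0,0,0]],[[0,1,0],[0,0,0]],[[0,0,1],[0,0,0]],[[0,0,1],[0,0,0]],[[0,0,1],[0,0,0]]]' >/dev/null
python3 -m crank '[[[0,0,1],[0,0,0]],[[0,0,1],[0,0,0]],[[0,0,0.3],[0,0,0]],[[0,0,0],[0,0,0]],[[0,0,0],[0,0,0]],[[0,0,0],[0,0,0]]]'
python3 go.py .5848 .3145 .007 87.6
```

```text
t: 32.87
position: [0.5855, 0.3152, 0.0228]
orientation: [179.9, -0.1, 87.6]
ft_force: [-0.8, 0.1, 0.6]
width: 0.093
gripper_force: 0.0
t 32.87 [0.5855 0.3152 0.0228] [ 1.799e+02 -1.000e-01  8.760e+01] w 0.093 | tool x,y,z units of 20mm: -0.03 -0.04 0.79 turn rows -0.0
```

```bash
python3 -m crank '[[[0,0,0.4],[0,0,0]],[[0,0,0.37],[0,0,0]],[[0,0,0],[0,0,0]],[[0,0,0],[0,0,0]],[[0,0,0],[0,0,0]],[[0,0,0],[0,0,0]]]' -1 20
python3 -m crank '[[[0,0,0],[0,0,0]],[[0,0,0],[0,0,0]],[[0,0,0],[0,0,0]],[[0,0,0],[0,0,0]]]'
python3 -m crank '[[[0,0,-0.4],[0,0,0]],[[0,0,-1],[0,0,0]],[[0,0,-1],[0,0,0]],[[0,0,-1],[0,0,0]],[[0,0,-1],[0,0,0]],[[0,0,-0.6],[0,0,0]],[[0,0,0],[0,0,0]],[[0,0,0],[0,0,0]]]'
python3 go.py .4594 .2445 .04 87.6
```

```text
t: 33.37
position: [0.5845, 0.3147, 0.0057]
orientation: [180.0, -0.0, 87.6]
ft_force: [0.6, -0.5, -0.4]
width: 0.058
gripper_force: 0.0
t: 33.7
position: [0.5846, 0.3147, 0.0057]
orientation: [180.0, -0.0, 87.6]
ft_force: [-1.2, -0.1, 0.9]
width: 0.0556
gripper_force: 20.0
t: 34.37
position: [0.5849, 0.3149, 0.1062]
orientation: [179.9, -0.0, 87.6]
ft_force: [0.2, -0.5, -1.3]
width: 0.0553
gripper_force: 20.0
t 34.37 [0.5849 0.3149 0.1062] [179.9  -0.   87.6] w 0.0553 | tool x,y,z units of 20mm: -3.78 -6.12 3.31 turn rows -0.0
```

```bash
python3 -m crank '[[[-1,0,0],[0,0,0]],[[-1,0,0],[0,0,0]],[[-1,-0.4,0],[0,0,0]],[[-0.78,-0.9,0],[0,0,0]],[[0,-1,0],[0,0,0]],[[0,-1,0],[0,0,0]],[[0,-1,0],[0,0,0]],[[0,-1,0],[0,0,0]]]' >/dev/null
python3 -m crank '[[[0,-0.8,0],[0,0,0]],[[0,0,0.5],[0,0,0]],[[0,0,1],[0,0,0]],[[0,0,1],[0,0,0]],[[0,0,1],[0,0,0]],[[0,0,0],[0,0,0]],[[0,0,0],[0,0,0]],[[0,0,0],[0,0,0]]]'
python3 go.py .4594 .2445 .0117 87.6
```

```text
t: 35.7
position: [0.4594, 0.2442, 0.0354]
orientation: [-180.0, 0.0, 87.6]
ft_force: [0.1, 0.5, -0.8]
width: 0.0557
gripper_force: 20.0
t 35.7 [0.4594 0.2442 0.0354] [-180.     0.    87.6] w 0.0557 | tool x,y,z units of 20mm: 0.02 -0.0 1.19 turn rows -0.01
```

```bash
python3 -m crank '[[[0,0,0.7],[0,0,0]],[[0,0,0.35],[0,0,0]],[[0,0,0.1],[0,0,0]],[[0,0,0],[0,0,0]],[[0,0,0],[0,0,0]],[[0,0,0],[0,0,0]]]'
python3 -m crank '[[[0,0,0],[0,0,0]],[[0,0,0],[0,0,0]],[[0,0,0],[0,0,0]],[[0,0,0],[0,0,0]],[[0,0,0],[0,0,0]]]' 0.8
python3 -m crank '[[[0,0,-0.5],[0,0,0]],[[0,0,-1],[0,0,0]],[[0,0,-1],[0,0,0]],[[0,0,-1],[0,0,0]],[[0,0,-1],[0,0,0]],[[0,0,-1],[0,0,0]],[[0,0,-1],[0,0,0]],[[0,0,-1],[0,0,0]]]'
python3 go.py .25 .45 .2 87.6
```

```text
t: 36.2
position: [0.4598, 0.2445, 0.0132]
orientation: [179.9, -0.0, 87.6]
ft_force: [-0.3, 0.2, -0.6]
width: 0.0556
gripper_force: 20.0
t: 36.62
position: [0.4594, 0.2443, 0.0126]
orientation: [180.0, -0.0, 87.6]
ft_force: [-0.2, 0.3, -0.7]
width: 0.0819
gripper_force: 0.0
t: 37.28
position: [0.4592, 0.2443, 0.1643]
orientation: [180.0, -0.0, 87.6]
ft_force: [0.7, -0.7, -0.3]
width: 0.0837
gripper_force: 0.0
t 37.28 [0.4592 0.2443 0.1643] [180.   -0.   87.6] w 0.0837 | tool x,y,z units of 20mm: 9.84 -10.89 -1.78 turn rows -0.0
```

```bash
python3 -m crank '[[[1,-0.9,-0.3],[0,0,0]],[[1,-0.9,-0.3],[0,0,0]],[[1,-0.9,-0.3],[0,0,0]],[[1,-0.9,-0.3],[0,0,0]],[[1,-0.9,-0.3],[0,0,0]],[[1,-0.9,-0.3],[0,0,0]],[[1,-0.9,-0.3],[0,0,0]],[[1,-0.9,-0.3],[0,0,0]]]' >/dev/null
python3 -m crank '[[[1,-0.9,0],[0,0,0]],[[1,-0.9,0],[0,0,0]],[[1,-0.9,0],[0,0,0]],[[1,-0.9,0],[0,0,0]],[[1,-0.9,0],[0,0,0]],[[1,-0.9,0],[0,0,0]],[[1,-0.9,0],[0,0,0]],[[0,0,0],[0,0,0]]]'
python3 - <<'E'
from bench import *
from ov import *
B=lambda y:tuple(np.array([.4594,.2445])+y*np.array([.0419,.9991]))
D=lambda y:tuple(np.array([.4664,-.09])+y*np.array([-.1754,.9845]))
o=[]
for c in("top","side"):
    I=grab_frame(c)["img"][:,:,::-1]; cv2.imwrite(f"pics/{c}7.png",I)
    P=cyl(c,*B(-.082),.025,.004,.048)+cyl(c,*B(0),.0285,.004,.023)+cyl(c,*B(.082),.0145,.004,.099)+box(c,*D(.054),(-.018,.018),(-.027,.045),.004,.071,10.1)+box(c,*D(-.054),(-.03,.03),(-.0425,.0425),.004,.039,10.1)
    q=proj(c,(.46,.09,.02)); o.append(crop(I,P,*q,266,80,3) if c=="top" else crop(I,P,*q,130,125,3)[:, :])
o[1]=cv2.copyMakeBorder(o[1],0,0,0,798-o[1].shape[1],0)
cv2.imwrite("pics/ov8.png",np.vstack(o)[:600])
E
```

```text
t: 38.62
position: [0.1989, 0.5581, 0.2111]
orientation: [-179.9, -0.1, 87.8]
ft_force: [0.4, 0.0, -0.5]
width: 0.0837
gripper_force: 0.0
```

View pics/ov8.png

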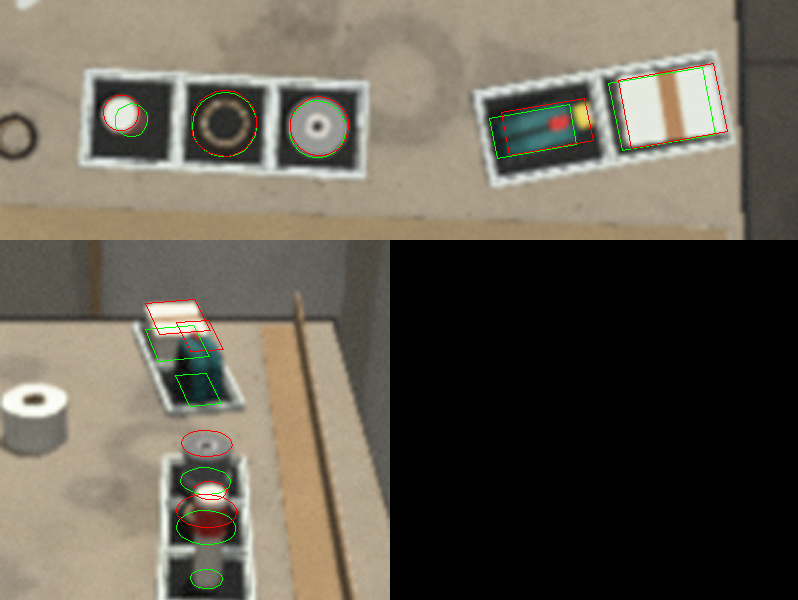

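Run:
```python
from h import *
im=cv2.imread("pics/top7.png"); m=(im.min(2)>130).astype(np.uint8)
h=cv2.cvtColor(im,cv2.COLOR_BGR2HSV)
R=np.array([[np.cos(.1763),np.sin(.1763)],[-np.sin(.1763),np.cos(.1763)]])
for z in(.039,):
  q=np.array([[(onz("top",(u,v),z)-[.4664,-.09]) for u in range(370,475)] for v in range(195,260)])@R.T
  w=(im[195:260,370:475].min(2)>150)|((h[195:260,370:475,1]>90)&(h[195:260,370:475,0]<20))
  # profile along tray y near x=0, and along x near y=-.054
  for lo in np.arange(-.12,.01,.005):
    s=(abs(q[...,0])<.018)&(q[...,1]>=lo)&(q[...,1]<lo+.005); print(round(lo,3),im[195:260,370:475].min(2)[s].mean().round(),end=' | ')
```

```text
-0.12 53.0 | -0.115 81.0 | -0.11 123.0 | -0.105 160.0 | -0.1 186.0 | -0.095 214.0 | -0.09 225.0 | -0.085 225.0 | -0.08 224.0 | -0.075 224.0 | -0.07 224.0 | -0.065 192.0 | -0.06 109.0 | -0.055 92.0 | -0.05 106.0 | -0.045 197.0 | -0.04 224.0 | -0.035 223.0 | -0.03 223.0 | -0.025 222.0 | -0.02 222.0 | -0.015 209.0 | -0.01 114.0 | -0.005 57.0 | 0.0 134.0 | 0.005 197.0 |
```

```bash
python3 -c "
from bench import *
print(close_job())"
```

```text
the job is handed in; nothing more can be done
None
```

All five items are placed and released in their trays, one near the middle of each bay as the final pictures show. The labels and the large carton were left alone, and I handed the job in after about 39 s on the robot's clock; the judge returned no verdict.

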